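# Set and lock the torque driver

### The job

The torque driver clamped in the slanted bench holder has been left with its setting sleeve pulled out. Turn the sleeve to 8 on its scale, so that the eighth line after the zero line clicks in opposite the index line, then press the sleeve fully home along the handle so that it locks, and let go. Leave the tape roll and the offcut where they lie.

Things in the scene. Friction and masses are not known exactly. Their poses are not given: they have to be found in the camera images.
- sleeve_axis (a point): On the driver's axis, half-way up the setting sleeve when out; fixed to the driver, does not move with the sleeve. z: out along the handle, away from the holder, 35 degrees from vertical, leaning to the robot's side. x: towards the index line. Sleeve: solid ribbed black cylinder, 40 mm across, reaching 20 mm below to 20 mm above this point along z when out, flat end cap on top.
- index_line (a point): Dark index line on the fixed aluminium band (36 mm across) right under the sleeve, on the upper side of the leaning driver; 12 mm long along the axis. Axes as sleeve_axis. Handle and band are thinner than the sleeve (at most 37 mm across), for 97 mm down to the clamp block.
- sleeve (a joint): Turn of the sleeve, rad: 0 at value 0, +0.4189 per line (8 is 3.351), end stops just past 0 and 10; grows turning clockwise as seen looking down on the end cap (along -z of sleeve_axis). Each value is a spring detent, about 0.1 N m to pass; let go in between, it clicks to the nearest one.
- end_cap (a point): Centre of the sleeve's flat aluminium end cap, turning and sliding with it; z out along the axis, x to the line for 0. Lines 24 degrees apart for 0, 1, .. 10: dark on the cap, white on the sleeve's lower edge; those for 0, 5, 10 twice as long; they follow anticlockwise seen from above the cap; the third between 10 and 0 is blank. The line opposite the index line is the value.
- sleeve_push (a joint): How far the sleeve is pressed in towards the holder along its axis, m: 0 out (at the start), 0.006 fully home. Stiff (about 5 N); stays where left. From about 3 mm in, a hidden tooth stops it turning; the tooth lets it go home only in a detent. Pressing on the end cap with closed fingers is enough.
- holder: Steel bench holder, fixed: base plate 160 x 100 x 10 mm with two cheeks up to 67 mm high holding the grey clamp block. Origin: centre of the plate's underside. The driver leans towards its -x.
- tape_roll: Loose roll of tape, 96 mm across, 24 mm high, lying flat. Origin: centre of its underside. Leave it alone.
- offcut: Loose aluminium angle offcut, 110 x 40 mm, 40 mm high. Origin: centre of its underside. Leave it alone.
There are look-alikes about, which are no part of the job. Of the things like the holder, leave any that is purple or red; of the rest the larger one is meant.

How it is judged:
On the way:
1. the sleeve is at 8 while still out (value of joint sleeve between 3.22 and 3.48 rad and value of joint sleeve_push below 0.004 m), for 0.1 s.
At the end, for the whole second after the job is handed in: The sleeve stands at 8 (3.351 within 0.10 rad) and is pressed home (at least 4.5 of its 6 mm) (value of joint sleeve between 3.25 and 3.45 rad and value of joint sleeve_push above 0.0045 m); the robot touches nothing.
It fails at once if the tape roll or the offcut is moved more than 30 mm (distance of any of tape_roll, offcut from where it was at the start of the episode above 0.03 m).
It also fails if it takes over 61 s, if anything falls off the work surface, if the arm or the gripper's body presses on something with over 40 N, if the wrist force passes 120 N, or if a joint passes its speed limit or range.

### The arm

A 7-joint arm with a two-finger parallel gripper is mounted at the origin on the work surface. World frame = base frame: x ahead of the robot, y to its left, z up, the work surface at z = 0. Lengths are in m, angles in rad, forces in N, time in s.
With the tool pointing down it reaches from about 0.4 to 0.85 m from the base axis. Payload 4.5 kg.
Tool frame: the origin (TCP) lies on the centre line of the jaws, within the pads' length; the fingertips stand r.tcp_to_tips ahead of it and the grasp point (between the pads) lies 11 mm behind it (r.tcp_to_tips is the distance from the TCP to the fingertips, in m); y points along the fingers, x is the direction in which the jaws open and shut, and the axes are right-handed (so a half turn about y gives the same grasp; the last joint's range is limited). The gripper opens to 88 mm and grips with 3 to 60 N. Pads are 18 mm wide; open, the fingers measure 123 mm over their backs; the gripper's body (75 mm by 187 mm) begins 45 mm behind the grasp point.
Start: joints at [1.179, 0.689, -0.195, 1.565, 0.157, 0.902, -0.215], TCP at [0.258, -0.569, 0.247] pointing down, gripper open.
Joint ranges: [-3.01, 3.01], [-0.46, 2.08], [-1.47, 1.51], [0.13, 2.56], [-1, 4.14], [0.04, 2.09], [-2.66, 2.66]. Speed limits (rad/s): [2.57, 2.57, 3.14, 3.14, 3.14, 3.14, 3.14].

### API

Orientations are given as a unit quaternion [x, y, z, w].
In Python, from plant import r gives the robot as it stands. The module is installed in compiled form; this text tells all that it offers.
- The arm moves only by the shell command python3 -m inch 'ROWS' [OPENING] [FORCE]. ROWS is text: rows parted by semicolons, each of 4 numbers parted by spaces: the shift along the tool's x, y, z in mm, then the turn about the tool's y in degrees. In form: x y z spin; .... A call has 1 to 10 rows; each row is the pose to reach, as a shift and turn from the pose commanded when the call began, along the tool's axes at that moment; what a row does not reach only later rows make up. A row lasts 1/10 s, in which the tool goes at most 50 mm and 8.59 degrees, less where a joint would pass 70% of its speed; a pose out of reach is approached as far as the arm can. A call with a gripper value outside its range is refused whole. OPENING is the gripper command: -1 is shut, 1 is fully open, values between are in proportion, set as the call begins (- or left out, the last holds). The fingers move at their own pace and stop on an object; FORCE is the grip in N (left out, the last holds). Time passes only in rows, so rows that repeat a pose let the fingers close. It gives the time, the measured TCP pose, the force and the opening at its end, in the units of the state.
- r.get_state(): the state, without advancing time (a new reading comes with each control period).
- r.snapshot(name): name is "scene" or "top" or "wrist"; returns a dict with "frame" (384x512x3 uint8, red, green, blue), "intrinsics" (3x3 intrinsics, pixels), "dist_coeffs" ([k1, k2, p1, p2, k3] as OpenCV has them; the pictures are not rectified), "R" (3x3) and "t" (3): a world point X has camera coordinates R X + t. Camera axes: x right, y down, z forward; pixel columns grow to the right and rows downward; lengths in m; the calibration is good to about 2 mm. A picture is of the moment at which its call begins. There is no depth.
- r.finish_job(): hands the job in, once; it reports no verdict.
Trained networks look in the newest picture that a camera, given by its name, has taken for a name from the list of things; names that differ only in an ending like _2 or _b are one class to them, and where a whole thing is asked for, a point or a joint stands for the part that bears it (a point fixed in the world has none). Each returns a list of dicts, best first, with "p" (0 to 1); they miss things now and then, are a little off and sometimes report something else, mostly with a low value. They report only what shows in the picture. A call takes as long as a camera call. They do not tell look-alikes from the thing itself.
- r.trace(camera, name): "region" (384x512 bool, what is visible of it) and "centre" ([row, column] in pixels, amid what is visible of it).
- r.tip_of(camera, name): "centre" ([row, column] in pixels: a listed point, or the origin of a listed thing).
The state is a dict: "clock": time; "q": joint angles; "qd": joint speeds; "joint_torque": joint torques, N m; "tool_pos": TCP position; "eef_rot": TCP orientation; "contact_force": force on the tool from outside, world axes, zero at the start; "moment": the same for the moment, N m; "opening": opening from 0.0 (shut) to 1.0 (fully open).
Only numpy, scipy, OpenCV 4.12 (cv2) and the standard library are available. Lean on these libraries where they do the work, as an engineer would, in place of code of your own. Each camera call takes 0.05 s, during which the arm holds its last target.

## Working session

There is one attempt and no reset: what is moved stays moved. The work goes in short steps, Python scripts to look and compute and a shell command to move; the robot and the scene stay as the last step left them, time stands still between calls to the robot, and variables do not carry over. Pictures are saved under pics/ and viewed, and the job is handed in when it is done.

```bash
mkdir -p pics; ls
cat > h.py <<'E'
from plant import r
import numpy as np, cv2
from scipy.spatial.transform import Rotation as Ro
def snap(c,fn,crop=None,scale=1):
    s=r.snapshot(c); f=s["frame"][:,:,::-1]
    if crop: f=f[crop[0]:crop[1],crop[2]:crop[3]]
    if scale!=1: f=cv2.resize(f,None,fx=scale,fy=scale,interpolation=cv2.INTER_CUBIC)
    cv2.imwrite("pics/"+fn,f); return s
def ray(s,rc):
    p=np.array([[[rc[1],rc[0]]]],float)
    u=cv2.undistortPoints(p,np.array(s["intrinsics"]),np.array(s["dist_coeffs"]))[0,0]
    R=np.array(s["R"]);t=np.array(s["t"])
    d=R.T@np.array([u[0],u[1],1]); return -R.T@t,d/np.linalg.norm(d)
def tri(rs):
    A=np.zeros((3,3));b=np.zeros(3)
    for o,d in rs:
        P=np.eye(3)-np.outer(d,d);A+=P;b+=P@o
    X=np.linalg.solve(A,b); return X,[np.linalg.norm((np.eye(3)-np.outer(d,d))@(X-o)) for o,d in rs]
def proj(s,X):
    R=np.array(s["R"]);t=np.array(s["t"])
    p,_=cv2.projectPoints(np.atleast_2d(np.asarray(X,float)),cv2.Rodrigues(R)[0],t,np.array(s["intrinsics"]),np.array(s["dist_coeffs"]))
    return p[:,0]
E
python3 - <<'E'
from h import *
print(r.get_state(), r.tcp_to_tips)
for c in ["scene","top","wrist"]:
    s=snap(c,c+"0.png"); print(c,s["intrinsics"],s["dist_coeffs"],s["R"],s["t"])
    for n in ["end_cap","index_line","sleeve_axis","holder","tape_roll","offcut"]:
        print(n,[(np.round(d["centre"],1).tolist(),round(d["p"],2)) for d in r.tip_of(c,n)])
E
```

```text
pics
{'clock': 0.0, 'q': array([ 1.17880321,  0.68998099, -0.19452244,  1.56633347,  0.15731142,
        0.90249407, -0.21511389]), 'qd': array([-8.83797132e-04,  3.92415590e-05,  1.61239802e-03,  1.13045246e-03,
       -6.07560942e-04,  9.88185217e-04, -1.10225263e-03]), 'joint_torque': array([ 6.31807507e-04, -5.27558899e+01, -1.26652323e+00, -1.53425539e+01,
       -5.26290864e-02,  6.76608615e-03,  1.97446166e-04]), 'tool_pos': array([ 0.25785684, -0.5686564 ,  0.24591492]), 'eef_rot': array([-0.59406518,  0.38360675, -0.38247476,  0.59468099]), 'contact_force': array([-0.72799551,  0.31814374, -0.84936117]), 'moment': array([0.03126083, 0.00994593, 0.00702172]), 'opening': 1.0005597483587296} 0.008
scene [[379.22973251   0.         254.20985496]
 [  0.         379.22973251 189.69248787]
 [  0.           0.           1.        ]] [-0.11426924  0.          0.          0.          0.        ] [[ 0.66419065  0.7475582   0.00274027]
 [ 0.63475218 -0.56202084 -0.53030392]
 [-0.39489296  0.3539623  -0.84780319]] [-0.3635784  -0.2596182   1.22034857]
end_cap [([161.8, 305.2], 0.93), ([1
[... 1025 characters left out ...]
5.0, 285.5], 0.67), ([253.3, 199.5], 0.65), ([155.7, 355.2], 0.58)]
holder [([152.0, 343.0], 0.96), ([158.4, 216.6], 0.94), ([219.0, 288.2], 0.63), ([241.8, 208.7], 0.56)]
tape_roll [([158.1, 166.8], 0.71), ([149.0, 275.3], 0.62)]
offcut []
wrist [[300.73808977   0.         252.43844895]
 [  0.         300.73808977 190.76605583]
 [  0.           0.           1.        ]] [-0.05701771  0.          0.          0.          0.        ] [[ 4.12915332e-01 -9.10769383e-01  2.43614289e-04]
 [-8.69404748e-01 -3.94082133e-01  2.98051432e-01]
 [-2.71360115e-01 -1.23281806e-01 -9.54549781e-01]] [-0.62479297 -0.03988916  0.39013261]
end_cap []
index_line []
sleeve_axis []
holder []
tape_roll []
offcut []
```

Run:
```python
import cv2
for c in ["scene","top"]:
    f=cv2.imread(f"pics/{c}0.png"); cv2.imwrite(f"pics/{c}0b.png",cv2.resize(f,(800,600),interpolation=cv2.INTER_CUBIC))
```

```text
(no output)
```

View pics/scene0b.png

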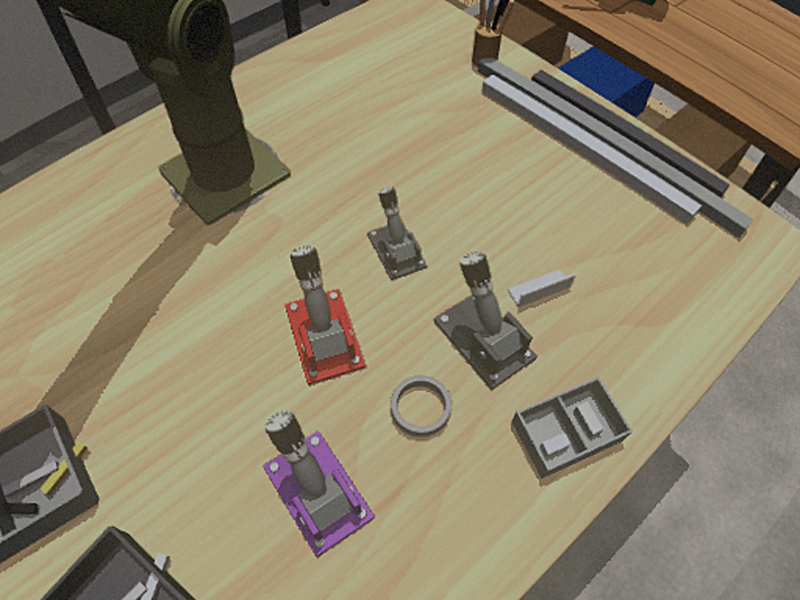

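View pics/top0b.png

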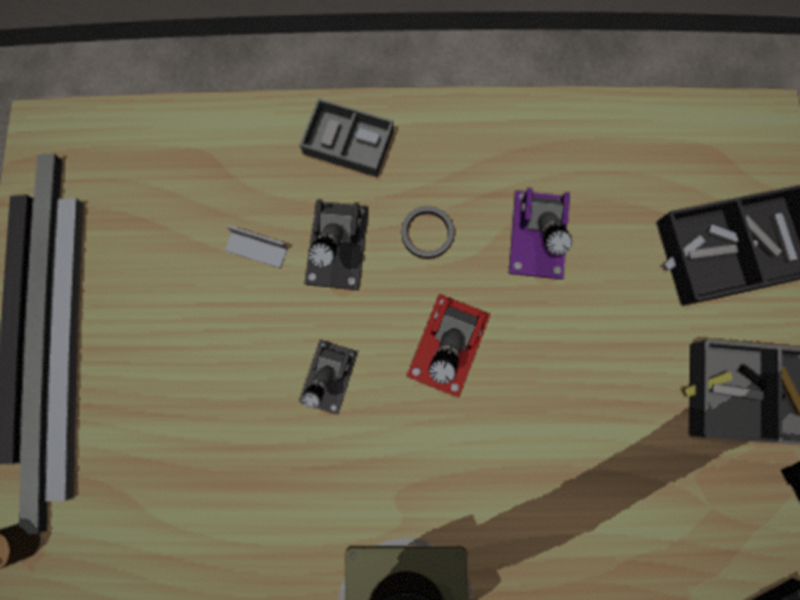

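The target is the large grey holder: its end cap is at about row 162, col 305 in the scene view and row 163, col 207 in the top view. The red and purple ones and the small grey one are look-alikes.

Run:
```python
from h import *
S=r.snapshot("scene");T=r.snapshot("top")
near=lambda L,c:min(L,key=lambda d:np.hypot(*(np.array(d["centre"])-c)))
X={}
for n,a,b in [("end_cap",(162,305),(163,207)),("sleeve_axis",(172,306),(162,206)),("index_line",(182,313),(153,209)),("holder",(218,307),(158,216))]:
    p=near(r.tip_of("scene",n),a);q=near(r.tip_of("top",n),b)
    X[n],e=tri([ray(S,p["centre"]),ray(T,q["centre"])]); print(n,p["centre"],q["centre"],X[n].round(4),np.round(e,4))
h=X["holder"];c=X["end_cap"];v=c-h;print(np.degrees(np.arctan2(v[1],v[0])))
for n,c,s in [("tape_roll",(260,268),S)]:
    p=near(r.tip_of("scene",n),c);o,d=ray(S,p["centre"]);print(o+d*(-o[2]/d[2]))
# axis: dominant direction guess
```

```text
end_cap [118.9, 246.5] [164.6, 205.9] [0.5052 0.066  0.3396] [0.0403 0.0403]
sleeve_axis [173.2, 305.5] [158.3, 207.8] [0.588  0.1245 0.1556] [0.0016 0.0016]
index_line [183.3, 311.7] [151.5, 207.4] [0.6108 0.1276 0.135 ] [0.0005 0.0005]
holder [217.2, 310.3] [154.6, 219.1] [0.6376 0.1124 0.0165] [0.0037 0.0037]
-160.71036135097242
[ 0.65062512 -0.0546161   0.        ]
```

Run:
```python
from h import *
T=snap("top","t1.png",(100,200,160,260),6);S=snap("scene","s1.png",(130,270,240,400),5)
```

```text
(no output)
```

View pics/t1.png

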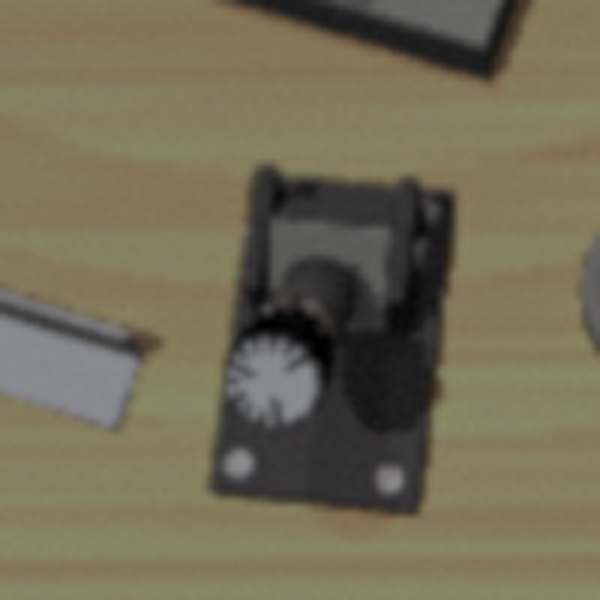

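View pics/s1.png

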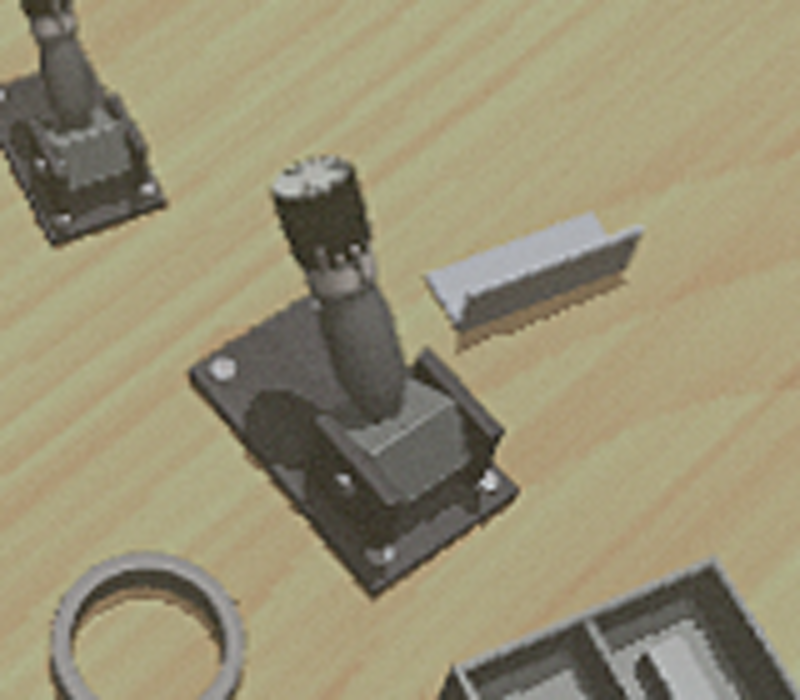

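```bash
cat >> h.py <<'E'
def onz(s,rc,z):
    o,d=ray(s,rc);return o+d*((z-o[2])/d[2])
E
python3 - <<'E'
from h import *
T=r.snapshot("top");S=r.snapshot("scene")
t=lambda x,y:(100+(y-2.5)/6,160+(x-2.5)/6)
s=lambda x,y:(130+(y-2)/5,240+(x-2)/5)
A=onz(T,t(213,490),.01);B=onz(T,t(417,510),.01);C=onz(T,t(455,190),.01)
print("top",A,B,C,np.linalg.norm(A-B),np.linalg.norm(B-C),"yaw",np.degrees(np.arctan2(*(C-B)[1::-1])),(A+C)/2)
D=onz(S,s(190,372),.01);E=onz(S,s(372,588),.01);F=onz(S,s(518,492),.01)
print("scene",D,E,F,np.linalg.norm(D-E),np.linalg.norm(E-F),"yaw",np.degrees(np.arctan2(*(E-D)[1::-1])),(D+F)/2)
cap=tri([ray(T,t(273,379)),ray(S,s(314,177))]);print(cap)
E
```

```text
top [0.55985266 0.17735805 0.01      ] [0.54939141 0.0808599  0.01      ] [0.70676197 0.06337103 0.01      ] 0.09706354845570248 0.15833936017488073 yaw -6.341358197907777 [0.63330731 0.12036454 0.01      ]
scene [0.55053278 0.08166567 0.01      ] [0.70375359 0.06391532 0.01      ] [0.71748621 0.16051105 0.01      ] 0.1542455536104309 0.09756700816347354 yaw -6.6081537784138975 [0.6340095  0.12108836 0.01      ]
(array([0.5726987 , 0.1285075 , 0.16961471]), [np.float64(0.0007938260267348755), np.float64(0.0007938260267349254)])
```

Run:
```python
from h import *
st=r.get_state();M=Ro.from_quat(st["eef_rot"]).as_matrix();print(M.round(3))
w=r.snapshot("wrist");c=-np.array(w["R"]).T@w["t"];print("cam in tool",M.T@(c-st["tool_pos"]),(np.array(w["R"])@M).round(3))
```

```text
[[ 0.413  0.     0.911]
 [-0.911 -0.     0.413]
 [ 0.    -1.     0.   ]]
cam in tool [-0.00030842 -0.13766615  0.07804789] [[ 1.    -0.    -0.   ]
 [-0.    -0.298 -0.955]
 [ 0.     0.955 -0.298]]
```

```bash
python3 -m inch '-25 -1 29 1.5; -50 -2 58 3; -76 -3 86 5; -101 -4 115 6; -126 -5 144 8; -152 -6 173 9; -177 -7 201 11; -202 -8 230 12; -227 -9 259 14; -252 -10 288 15'
python3 - <<'E'
from h import *
st=r.get_state();M=Ro.from_quat(st["eef_rot"]).as_matrix();print(st["q"].round(3),st["tool_pos"],M[:,2].round(3))
print(1000*M.T@(np.array([.573,.128,.26])-st["tool_pos"]),"spin",np.degrees(np.arctan2(M[1,2],M[0,2]))+6.4)
E
```

```text
clock: 2.85
tool_pos: [0.417, -0.2193, 0.257]
eef_rot: [-0.539, 0.457, -0.458, 0.539]
contact_force: [0.9, 1.7, 0.2]
opening: 0.999
[ 0.447  0.476 -0.091  2.005  0.067  0.663 -1.095] [ 0.41702326 -0.21933037  0.25696989] [0.987 0.162 0.001]
[-317.44084205   -3.02902614  210.23426798] spin 15.731783343860696
```

```bash
python3 -m inch '-32 0 21 1.6; -63 0 42 3; -95 -1 63 5; -127 -1 84 6; -159 -1 105 8; -190 -2 126 9; -222 -2 147 11; -254 -2 168 13; -286 -3 189 14; -317 -3 210 15.7'; python3 -m inch '-317 -3 210 15.7' >/dev/null 2>&1
python3 - <<'E'
from h import *
st=r.get_state();M=Ro.from_quat(st["eef_rot"]).as_matrix();print(st["clock"],st["q"].round(3),st["tool_pos"],M[:,2].round(3))
w=snap("wrist","w1.png",None,1.5)
for n in ["end_cap","index_line","sleeve_axis"]:
    print(n,[(np.round(d["centre"],1).tolist(),round(d["p"],2)) for d in r.tip_of("wrist",n)])
E
```

```text
clock: 3.85
tool_pos: [0.5723, 0.1281, 0.2599]
eef_rot: [0.471, -0.527, 0.527, -0.472]
contact_force: [-0.1, -0.6, 0.2]
opening: 0.999
3.95 [-0.39   0.674  0.087  1.556 -0.069  0.917 -2.114] [0.60300305 0.16546218 0.26032616] [ 0.965 -0.261 -0.002]
end_cap [([221.0, 301.9], 0.72)]
index_line [([163.6, 295.3], 0.61)]
sleeve_axis [([360.2, 318.0], 0.84), ([203.3, 300.1], 0.7)]
```

View pics/w1.png

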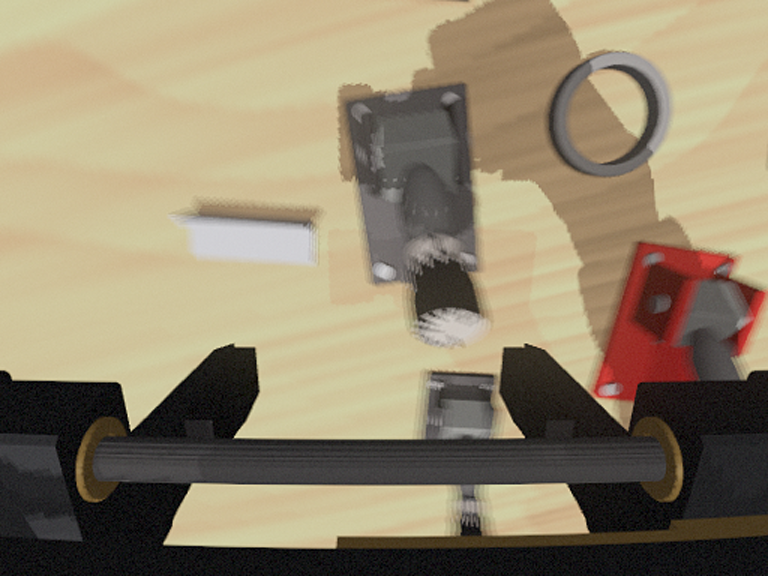

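I mistakenly added an extra 50 mm step there. It's harmless, since the tool is still high above everything. I'll take a still picture from here.

Run:
```python
from h import *
st=r.get_state();M=Ro.from_quat(st["eef_rot"]).as_matrix();print(st["clock"],st["tool_pos"],M[:,2].round(3))
w=snap("wrist","w2.png",(130,250,230,350),6)
np.savez("w2.npz",**w)
for n in ["end_cap","index_line","sleeve_axis"]:
    print(n,[(np.round(d["centre"],1).tolist(),round(d["p"],2)) for d in r.tip_of("wrist",n)])
print(1000*M.T@(np.array([.573,.128,.26])-st["tool_pos"]))
```

```text
4.15 [0.60379119 0.16596606 0.25954231] [ 0.967 -0.254 -0.   ]
end_cap [([222.8, 304.7], 0.98)]
index_line [([340.7, 318.9], 0.96), ([167.3, 295.6], 0.7)]
sleeve_axis [([363.1, 322.8], 0.91), ([203.9, 301.8], 0.89)]
[ 44.54336876  -0.4379429  -20.13515753]
```

View pics/w2.png

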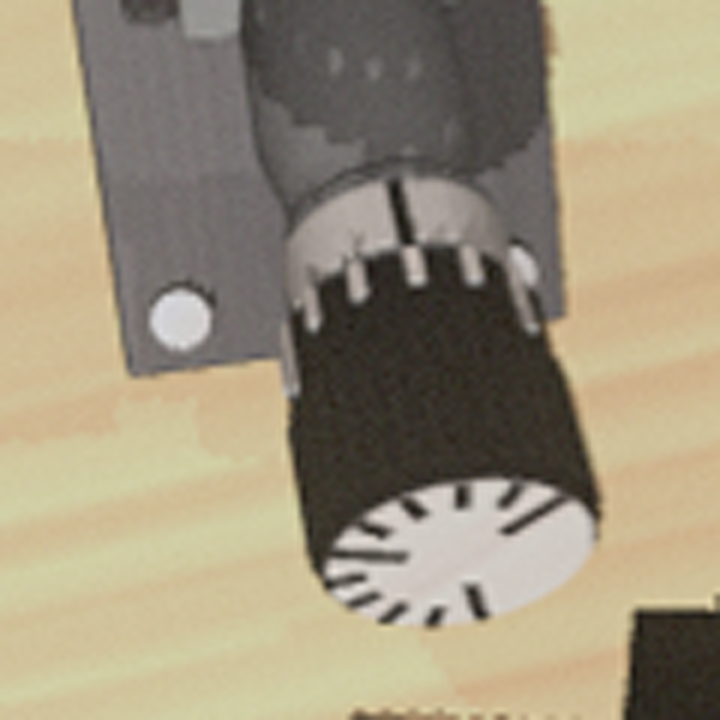

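The cap and the white edge lines both read value 2: the line at index column 299 is the second after the long 0 line. The sleeve therefore has to turn +6 lines (144°). The tool can only yaw about the vertical, so I'll grip across the lean plane and turn in strokes. First I'll refine the position.

Run:
```python
from h import *
w=dict(np.load("w2.npz"));T=r.snapshot("top");S=r.snapshot("scene")
wc=lambda x,y:(130+(y-2.5)/6,230+(x-2.5)/6)
t=lambda x,y:(100+(y-2.5)/6,160+(x-2.5)/6)
s=lambda x,y:(130+(y-2)/5,240+(x-2)/5)
cap,e=tri([ray(w,wc(459,553)),ray(T,t(273,379)),ray(S,s(314,177))]);print(cap,e)
ps=np.radians(-6.4);hx=np.array([np.cos(ps),np.sin(ps),0]);a=-np.sin(np.radians(35))*hx+np.array([0,0,np.cos(np.radians(35))])
# plate from wrist bolts / corner
print(a)
for k in (0,-.02,-.04): print(k,proj(w,cap+k*a))
u=np.array([np.cos(np.radians(35))*hx[0],np.cos(np.radians(35))*hx[1],np.sin(np.radians(35))])
x=(proj(w,cap-.04*a+.018*u)[0]-[230,130])*6;print("index top pred crop",x,"end", (proj(w,cap-.052*a+.018*u)[0]-[230,130])*6)
sa=cap-.02*a; g=cap-.014*a
st=r.get_state();M=Ro.from_quat(st["eef_rot"]).as_matrix()
print("sleeve axis",sa,"grasp",g,"shift to above",1000*M.T@(g+[0,0,.1]-st["tool_pos"]))
```

```text
[0.57278988 0.12883766 0.16893031] [np.float64(0.0003616136561682511), np.float64(0.000960059702356116), np.float64(0.0007265535530095348)]
[-0.57000186  0.06393595  0.81915204]
0 [[306.45103067 222.00211022]]
-0.02 [[302.02078774 202.3599374 ]]
-0.04 [[297.96317807 184.46333765]]
index top pred crop [407.85119042 248.83374417] end [393.44088264 187.91355373]
sleeve axis [0.58418992 0.12755895 0.15254727] grasp [0.58076991 0.12794256 0.15746218] shift to above [ 40.07451246   2.93685056 -12.88211848]
```

```bash
python3 -m inch '10 4 -3 -8; 20 8 -6 -16; 30 12 -10 -24; 40 20 -13 -32; 40 20 -13 -38; 40 20 -13 -38; 40 20 -13 -38'
python3 - <<'E'
from h import *
st=r.get_state();M=Ro.from_quat(st["eef_rot"]).as_matrix()
print(st["q"].round(3),"psi",-6.4-np.degrees(np.arctan2(M[1,2],M[0,2])))
print(1000*M.T@(np.array([.5808,.1279,.1465])-st["tool_pos"]))
E
```

```text
clock: 5.15
tool_pos: [0.5811, 0.129, 0.2404]
eef_rot: [-0.589, 0.391, -0.391, 0.59]
contact_force: [0.8, -0.1, 0.5]
opening: 0.997
[-0.231  0.653 -0.113  1.669  0.093  0.824 -1.554] psi -29.323041264865395
[ 0.91778739 93.94232428 -0.81201535]
```

```bash
python3 -m inch '1 25 -1 0; 1 50 -1 0; 1 75 -1 -.7; 1 94 -1 -.7; 1 94 -1 -.7'; python3 -m inch '0 0 0 0; 0 0 0 0; 0 0 0 0; 0 0 0 0; 0 0 0 0' -1 25
python3 - <<'E'
from h import *
st=r.get_state();M=Ro.from_quat(st["eef_rot"]).as_matrix()
print(st["opening"]*88,"psi",-6.4-np.degrees(np.arctan2(M[1,2],M[0,2])),st["contact_force"],st["moment"])
print(1000*M.T@(np.array([.5808,.1279,.1465])-st["tool_pos"]))
snap("wrist","w3.png",None,1.5)
E
```

```text
clock: 5.65
tool_pos: [0.5788, 0.1278, 0.1439]
eef_rot: [0.593, -0.388, 0.385, -0.591]
contact_force: [-0.0, -0.2, 0.6]
opening: 1.001
clock: 6.15
tool_pos: [0.5808, 0.1279, 0.1467]
eef_rot: [-0.592, 0.386, -0.387, 0.593]
contact_force: [2.0, -4.3, 1.0]
opening: 0.571
50.2534522920954 psi -30.196053309710706 [ 2.02158947 -4.26899893  0.96954064] [-1.06953184 -0.55383753 -0.05561791]
[ 0.03318829  0.16332773 -0.0425093 ]
```

View pics/w3.png

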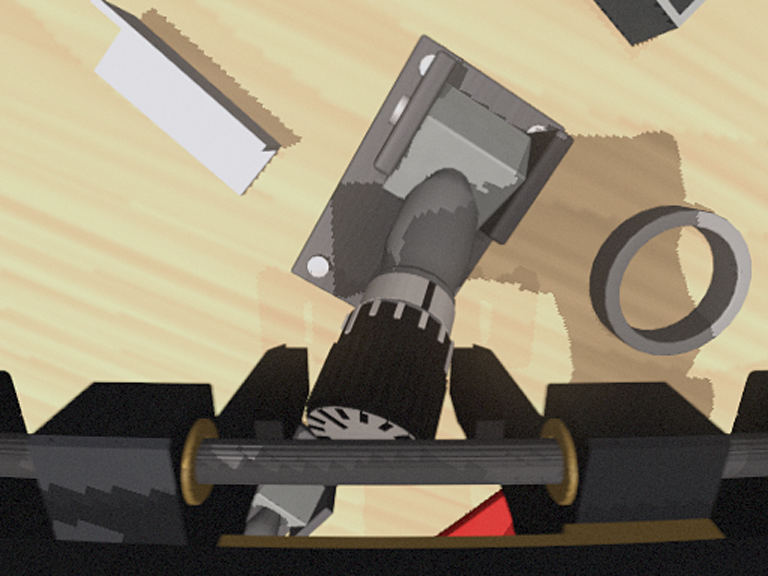

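The jaws hold the sleeve at about 50 mm opening, which is the expected corner contact at 30° yaw. Next is the first stroke.

```bash
python3 -m inch '0 0 0 7; 0 0 0 14; 0 0 0 21; 0 0 0 28; 0 0 0 35; 0 0 0 42; 0 0 0 49; 0 0 0 56; 0 0 0 60; 0 0 0 60'
python3 - <<'E'
from h import *
st=r.get_state();M=Ro.from_quat(st["eef_rot"]).as_matrix()
print(st["opening"]*88,"psi",-6.4-np.degrees(np.arctan2(M[1,2],M[0,2])),st["contact_force"],st["moment"],st["q"].round(2))
print(1000*M.T@(np.array([.5808,.1279,.1465])-st["tool_pos"]))
snap("wrist","w4.png",None,1.5)
E
```

```text
clock: 7.2
tool_pos: [0.5808, 0.1302, 0.1468]
eef_rot: [-0.32, 0.631, -0.63, 0.322]
contact_force: [-2.4, 1.8, 4.0]
opening: 0.498
43.847002094829804 psi 29.61348205093595 [-2.42252684  1.75106082  4.00160671] [ 1.59352429 -0.24372948  0.73548321] [-0.4   0.79  0.19  1.76 -0.23  0.61 -2.28]
[1.89335598 0.32886479 1.3415582 ]
```

View pics/w4.png

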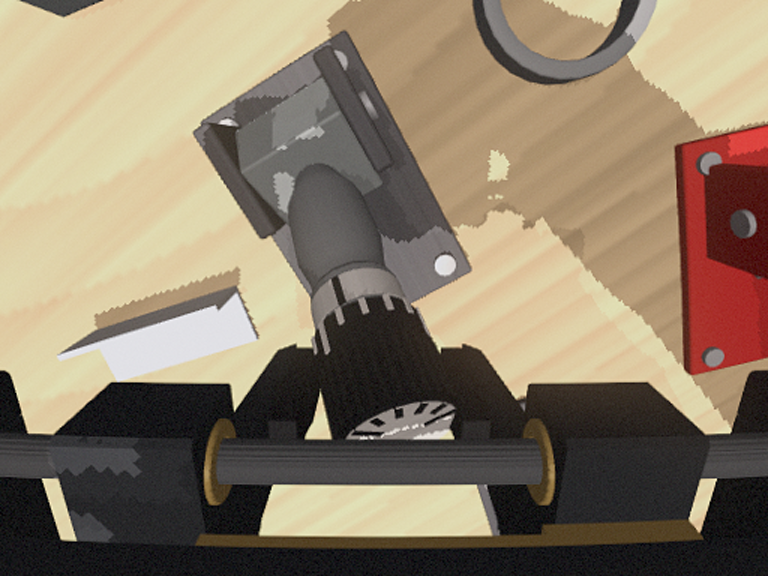

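Run:
```python
from h import *
snap("wrist","w5.png",(165,300,195,315),5)
```

```text
(no output)
```

View pics/w5.png

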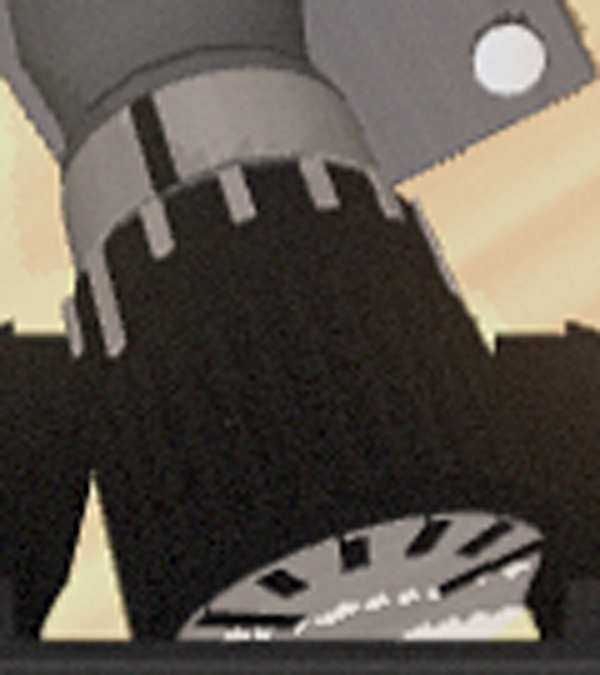

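Value 4 is now opposite the index, so that stroke gave exactly two lines. I'll repeat it.

```bash
python3 -m inch '0 0 0 0; 0 0 0 0; 0 0 0 0; 0 0 0 -8; 0 0 0 -16; 0 0 0 -24; 0 0 0 -32; 0 0 0 -40; 0 0 0 -48; 0 0 0 -56' 0.9; python3 -m inch '0 0 0 -4; 0 0 0 -4; 0 0 0 -4'
python3 - <<'E'
from h import *
st=r.get_state();M=Ro.from_quat(st["eef_rot"]).as_matrix()
print(st["opening"]*88,"psi",-6.4-np.degrees(np.arctan2(M[1,2],M[0,2])))
print(1000*M.T@(np.array([.5808,.1279,.1465])-st["tool_pos"]))
snap("wrist","w6.png",(165,300,195,315),5)
E
```

```text
clock: 8.3
tool_pos: [0.5802, 0.1266, 0.1456]
eef_rot: [0.58, -0.405, 0.405, -0.579]
contact_force: [-0.8, 0.7, -0.7]
opening: 0.95
clock: 8.6
tool_pos: [0.5803, 0.1271, 0.1457]
eef_rot: [0.592, -0.387, 0.387, -0.591]
contact_force: [0.9, -0.2, 0.7]
opening: 0.951
83.69302543593349 psi -30.033802193844664
[-0.50024596 -0.78109525  0.74641092]
```

View pics/w6.png

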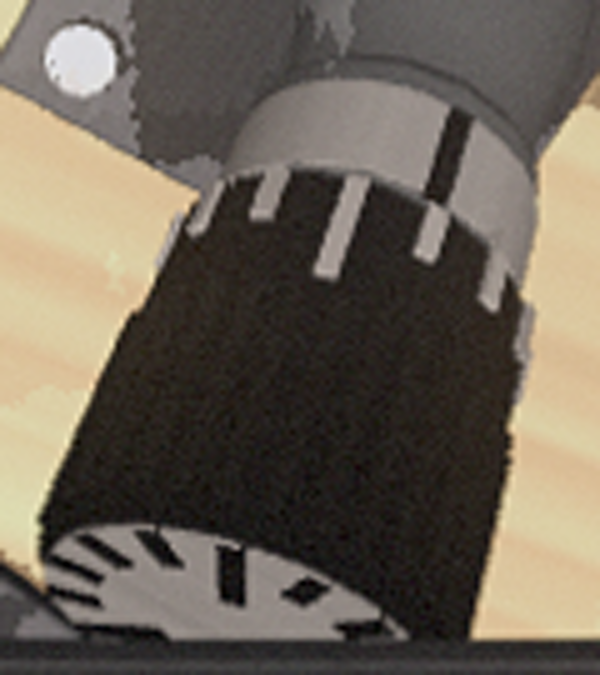

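It clicked at 4, with the long 5 line next. On to the second stroke.

```bash
python3 -m inch '0 0 0 0; 0 0 0 0; 0 0 0 0; 0 0 0 0; 0 0 0 0' -1 25;python3 -m inch '0 0 0 7; 0 0 0 14; 0 0 0 21; 0 0 0 28; 0 0 0 35; 0 0 0 42; 0 0 0 49; 0 0 0 56; 0 0 0 60; 0 0 0 60'; python3 -m inch '0 0 0 0; 0 0 0 0; 0 0 0 0; 0 0 0 -8; 0 0 0 -16; 0 0 0 -24; 0 0 0 -32; 0 0 0 -40; 0 0 0 -48; 0 0 0 -56' 0.9; python3 -m inch '0 0 0 -4; 0 0 0 -4; 0 0 0 -4'
python3 - <<'E'
from h import *
st=r.get_state();M=Ro.from_quat(st["eef_rot"]).as_matrix()
print(st["opening"]*88,"psi",-6.4-np.degrees(np.arctan2(M[1,2],M[0,2])))
print(1000*M.T@(np.array([.5808,.1279,.1465])-st["tool_pos"]))
snap("wrist","w7.png",(165,300,195,315),5)
E
```

```text
clock: 9.15
tool_pos: [0.5811, 0.1264, 0.1462]
eef_rot: [0.593, -0.386, 0.387, -0.592]
contact_force: [-1.3, 1.0, 2.4]
opening: 0.521
clock: 10.15
tool_pos: [0.5804, 0.1306, 0.1466]
eef_rot: [-0.32, 0.631, -0.629, 0.322]
contact_force: [-2.6, 2.3, 3.8]
opening: 0.494
clock: 11.15
tool_pos: [0.5806, 0.1269, 0.1459]
eef_rot: [0.58, -0.405, 0.405, -0.579]
contact_force: [0.5, 0.1, -0.6]
opening: 0.951
clock: 11.45
tool_pos: [0.5805, 0.1273, 0.1459]
eef_rot: [0.592, -0.387, 0.387, -0.592]
contact_force: [0.4, 0.2, 0.3]
opening: 0.953
83.8876596917 psi -30.052314048158784
[-0.41084312 -0.58418614  0.49443101]
```

View pics/w7.png

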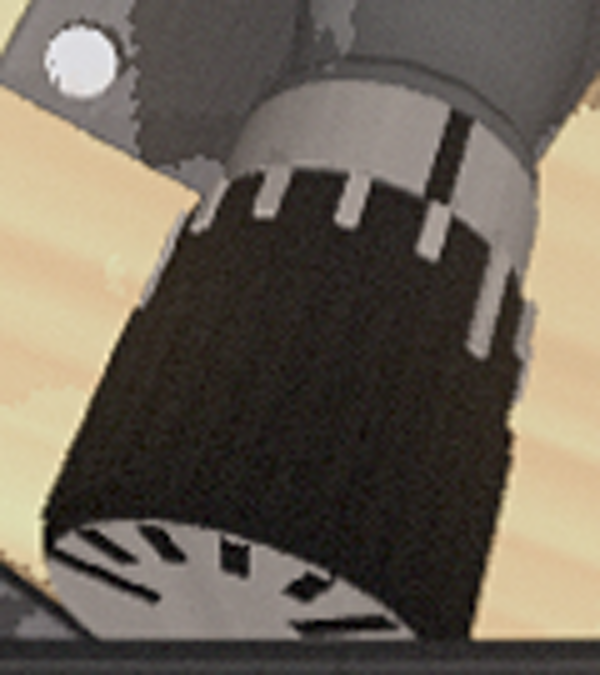

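The sleeve is at 6: the long 5 line is just right of the index and 10 is the fourth to the left. One more stroke.

```bash
python3 -m inch '0 0 0 0; 0 0 0 0; 0 0 0 0; 0 0 0 0; 0 0 0 0' -1 25;python3 -m inch '0 0 0 7; 0 0 0 14; 0 0 0 21; 0 0 0 28; 0 0 0 35; 0 0 0 42; 0 0 0 49; 0 0 0 56; 0 0 0 60; 0 0 0 60'; python3 -m inch '0 0 0 0; 0 0 0 0; 0 0 0 0; 0 0 0 -8; 0 0 0 -16; 0 0 0 -24; 0 0 0 -30; 0 0 0 -30; 0 0 0 -30; 0 0 0 -30' 0.9;  python3 - <<'E'
from h import *
st=r.get_state();M=Ro.from_quat(st["eef_rot"]).as_matrix()
print(st["opening"]*88,"psi",-6.4-np.degrees(np.arctan2(M[1,2],M[0,2])))
print(1000*M.T@(np.array([.5808,.1279,.1465])-st["tool_pos"]))
snap("wrist","w8.png",(165,300,195,315),5)
E
```

```text
clock: 12.0
tool_pos: [0.5812, 0.1263, 0.1462]
eef_rot: [0.593, -0.386, 0.387, -0.592]
contact_force: [0.3, -0.3, 2.3]
opening: 0.522
clock: 13.0
tool_pos: [0.5802, 0.1307, 0.1466]
eef_rot: [-0.32, 0.631, -0.629, 0.322]
contact_force: [-3.0, 3.8, 3.6]
opening: 0.493
clock: 14.0
tool_pos: [0.5805, 0.1277, 0.146]
eef_rot: [0.472, -0.527, 0.527, -0.472]
contact_force: [-0.3, -0.1, 0.6]
opening: 0.948
83.43038225805785 psi -0.07637506220164259
[-0.26270138 -0.51488789  0.28761108]
```

View pics/w8.png

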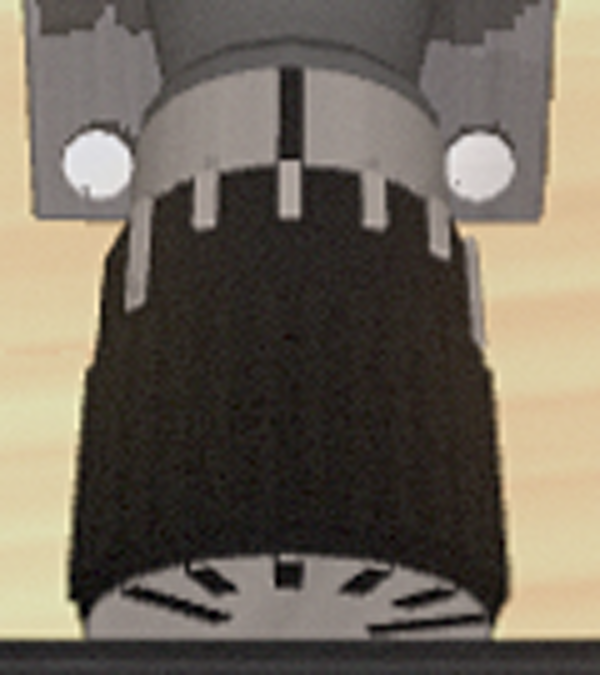

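The sleeve is at 8: 10 (long) is two lines to the left, 5 (long) is three to the right, and the line is aligned with the index. Next I'll lift, close the fingers and press along the axis.

```bash
python3 -m inch '0 -25 0 0; 0 -50 0 0; 0 -80 0 0; 0 -80 0 0'; python3 -m inch '0 0 -12 0; 0 0 -24 0; 0 0 -24 0; 0 0 -24 0; 0 0 -24 0; 0 0 -24 0; 0 0 -24 0; 0 15 -24 0; 0 38 -24 0; 0 38 -24 0' -1 25;  python3 - <<'E'
from h import *
st=r.get_state();M=Ro.from_quat(st["eef_rot"]).as_matrix()
print(1000*M.T@(np.array([.5571,.1306,.1867])-st["tool_pos"]),st["opening"])
w=snap("wrist","w9.png",None,1.5);S=snap("scene","s9.png",(130,230,240,370),6)
E
```

```text
clock: 14.45
tool_pos: [0.583, 0.1285, 0.2299]
eef_rot: [0.47, -0.525, 0.528, -0.474]
contact_force: [1.1, 0.5, 1.0]
opening: 0.949
clock: 15.45
tool_pos: [0.5549, 0.1302, 0.1858]
eef_rot: [-0.474, 0.527, -0.526, 0.471]
contact_force: [0.1, -0.3, -1.1]
opening: 0.068
[-0.64144781 -0.87661558  2.14059595] 0.06751587732683441
```

View pics/w9.png

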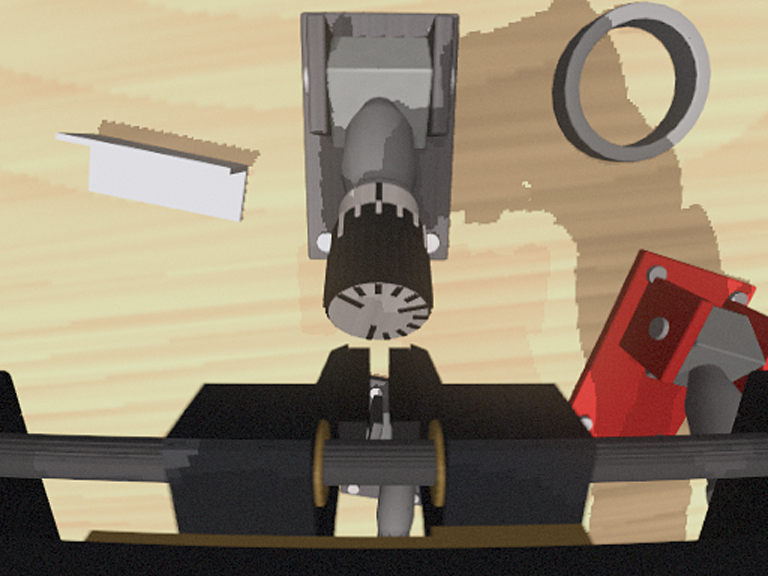

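View pics/s9.png

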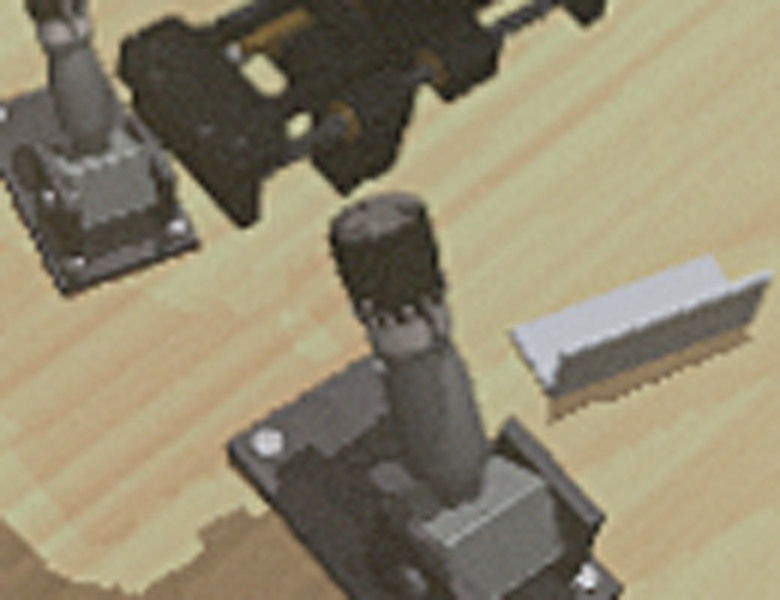

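```bash
python3 -m inch '0 0 0 0; -0.5 4 3 0; -0.5 8 5.7 0; -0.5 9 6.3 0; -0.5 9.8 6.9 0; -0.5 10.6 7.5 0; -0.5 11.5 8 0; -0.5 11.5 8 0'
python3 - <<'E'
from h import *
st=r.get_state();M=Ro.from_quat(st["eef_rot"]).as_matrix()
print(st["tool_pos"],1000*M.T@(np.array([.5571,.1306,.1867])-st["tool_pos"]),st["opening"],st["contact_force"])
w=snap("wrist","w10.png",(165,300,170,340),4);S=snap("scene","s10.png",(130,230,240,370),6)
E
```

```text
clock: 16.35
tool_pos: [0.5646, 0.1303, 0.1765]
eef_rot: [0.472, -0.526, 0.526, -0.472]
contact_force: [-0.3, 0.3, 1.0]
opening: 0.007
[0.56455721 0.13027417 0.17650807] [  0.48250646 -10.19102468  -7.44995153] 0.007091129960893115 [-0.31014226  0.349051    1.03177562]
```

View pics/w10.png

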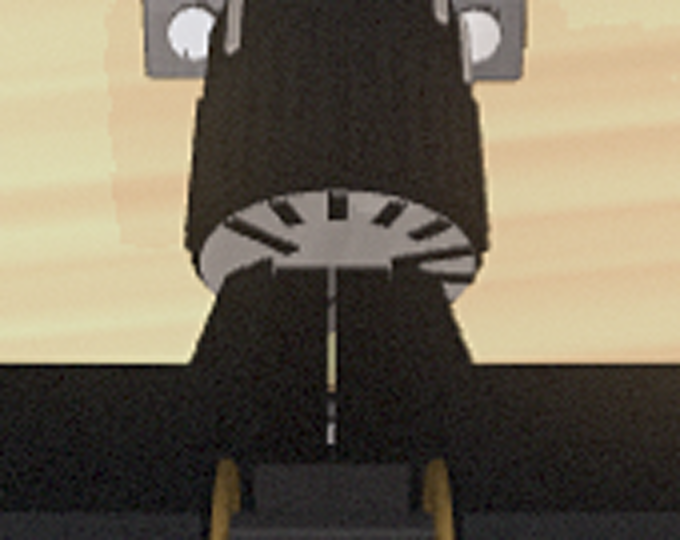

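View pics/s10.png

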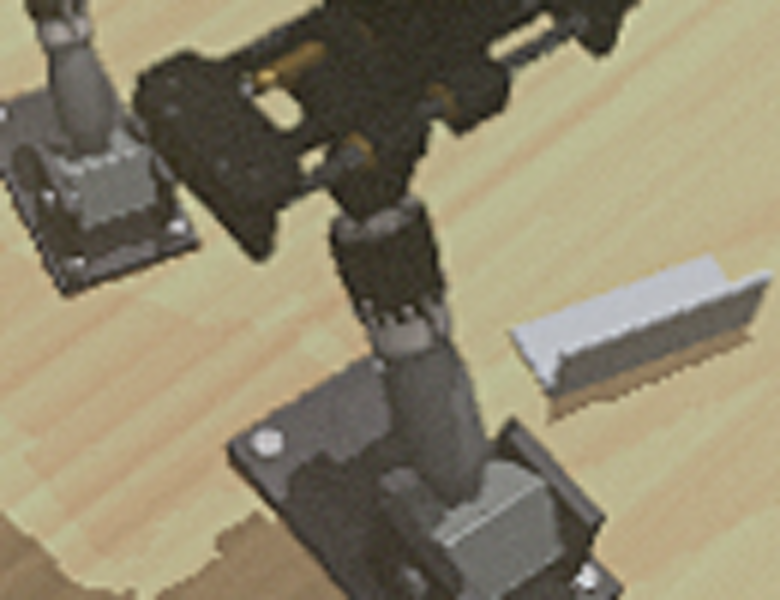

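The fingers are at the cap centre but not yet loaded. I'll press further along the axis.

```bash
python3 -m inch '0 0.8 0.6 0; 0 1.6 1.1 0; 0 2.5 1.7 0; 0 3.3 2.3 0; 0 4.1 2.9 0; 0 4.9 3.4 0; 0 4.9 3.4 0'; python3 -c "
from h import *
print(r.get_state()['contact_force'])"; python3 -m inch '0 0.8 0.6 0; 0 1.6 1.1 0; 0 1.6 1.1 0'
python3 - <<'E'
from h import *
st=r.get_state();print(st["tool_pos"],st["contact_force"])
w=snap("wrist","w11.png",(125,260,170,340),4)
E
```

```text
clock: 17.15
tool_pos: [0.5676, 0.13, 0.1722]
eef_rot: [-0.472, 0.526, -0.526, 0.472]
contact_force: [-1.4, -0.8, 3.7]
opening: 0.006
[-1.44849073 -0.75006483  3.66400346]
clock: 17.45
tool_pos: [0.568, 0.13, 0.1713]
eef_rot: [-0.473, 0.527, -0.526, 0.472]
contact_force: [-5.6, -0.5, 14.5]
opening: 0.005
[0.56802911 0.13000536 0.17133023] [-5.55680595 -0.51504266 14.52769957]
```

View pics/w11.png

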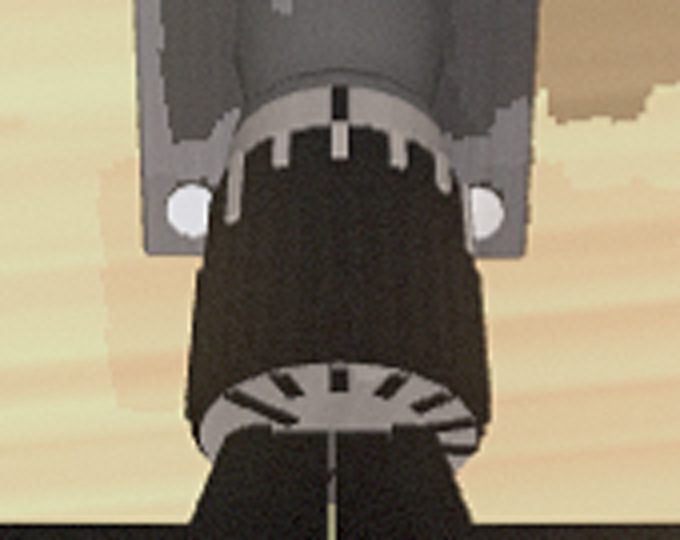

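```bash
python3 -m inch '0 0.8 0.6 0; 0 1.6 1.1 0; 0 2.4 1.7 0; 0 2.4 1.7 0; 0 2.4 1.7 0'
python3 - <<'E'
from h import *
st=r.get_state();print(st["tool_pos"],st["contact_force"])
E
```

```text
clock: 18.0
tool_pos: [0.5682, 0.1301, 0.1708]
eef_rot: [-0.473, 0.527, -0.525, 0.472]
contact_force: [-12.4, 0.4, 30.0]
opening: 0.005
[0.56820286 0.13013368 0.17079655] [-12.35202063   0.41912371  29.98497558]
```

It has hit a hard stop: 30 N with only 0.5 mm more travel. I'll retreat along the axis and check.

```bash
python3 -m inch '0 -3 -2 0; 0 -8 -5.7 0; 0 -16 -11 0; 0 -33 -23 0; 0 -60 -35 0; 0 -60 -35 0; 0 -60 -35 0; 0 -60 -35 0'
python3 - <<'E'
from h import *
st=r.get_state();print(st["clock"],st["tool_pos"],st["contact_force"])
w=snap("wrist","w12.png",(80,280,150,370),3)
ps=np.radians(-6.4);hx=np.array([np.cos(ps),np.sin(ps),0]);c,s=np.cos(np.radians(35)),np.sin(np.radians(35));a=-s*hx+np.array([0,0,c]);u=c*hx+np.array([0,0,s])
cap=np.array([.57279,.12884,.16893])
f=w["frame"][:,:,::-1].copy()
for k in (0,.006):
    # cap circle & index ends, lower edge
    P=[cap-k*a+.02*(np.cos(t)*u+np.sin(t)*np.cross(a,u)) for t in np.linspace(0,2*np.pi,60)]
    q=(proj(w,P)-[150,80])*3
    print(k,"cap centre",proj(w,cap-k*a),"cap top edge",proj(w,cap-k*a+.02*u),"sleeve low edge",proj(w,cap-(k+.04)*a+.02*u),"index end",proj(w,cap-.052*a+.018*u))
print([ (np.round(d["centre"],1),d["p"]) for d in r.tip_of("wrist","end_cap")])
T=snap("top","t12.png",(100,200,160,260),6)
E
```

```text
clock: 18.8
tool_pos: [0.5359, 0.1332, 0.227]
eef_rot: [-0.473, 0.526, -0.526, 0.472]
contact_force: [-0.1, 0.4, -0.8]
opening: 0.006
18.8 [0.5359142  0.1332096  0.22698331] [-0.12263289  0.42494093 -0.76141353]
0 cap centre [[253.92617577 161.24414249]] cap top edge [[254.14678123 138.7087618 ]] sleeve low edge [[254.02992164  99.32365722]] index end [[253.98082947  91.72961984]]
0.006 cap centre [[253.91271647 154.73624225]] cap top edge [[254.12748305 132.11634698]] sleeve low edge [[254.01455006  94.236811  ]] index end [[253.98082947  91.72961984]]
[(array([341.9, 484.5]), 0.93), (array([157.6, 251.3]), 0.89), (array([363.5, 258.8]), 0.69)]
```

View pics/w12.png

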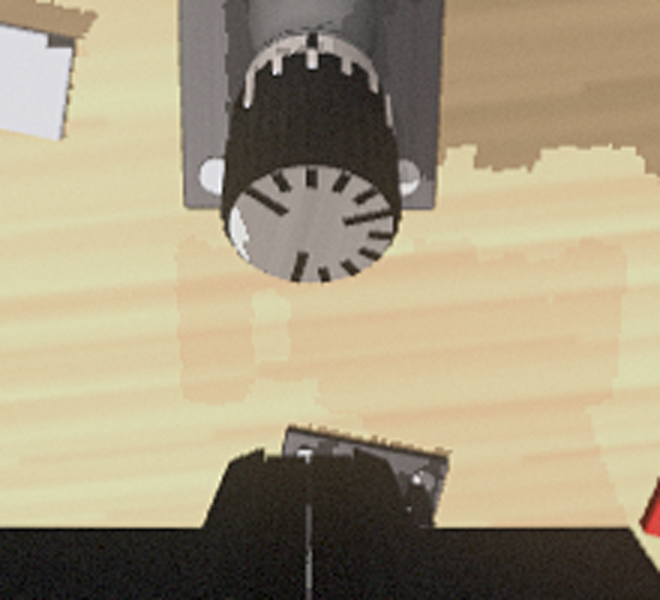

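Run:
```python
from h import *
st=r.get_state()
w=snap("wrist","w13.png",(80,130,220,290),10)
w=snap("wrist","w13b.png",(130,180,215,295),10)
ps=np.radians(-6.4);hx=np.array([np.cos(ps),np.sin(ps),0]);c,s=np.cos(np.radians(35)),np.sin(np.radians(35));a=-s*hx+np.array([0,0,c]);u=c*hx+np.array([0,0,s])
cap=np.array([.57279,.12884,.16893])
for k in (0,.003,.006):
    print(k,[((proj(w,cap-k*a+.02*x)[0]-[215,130])*10+5).round(0) for x in (u,-u)],[((proj(w,X)[0]-[220,80])*10+5).round(0) for X in (cap-(k+.04)*a+.02*u,cap-(k+.04)*a+.018*u,cap-.052*a+.018*u)])
```

```text
0 [array([396.,  91.]), array([392., 509.])] [array([345., 197.]), array([344., 221.]), array([344., 121.])]
0.003 [array([396.,  58.]), array([392., 477.])] [array([345., 171.]), array([344., 195.]), array([344., 121.])]
0.006 [array([396.,  25.]), array([392., 446.])] [array([344., 146.]), array([344., 170.]), array([344., 121.])]
```

View pics/w13.png

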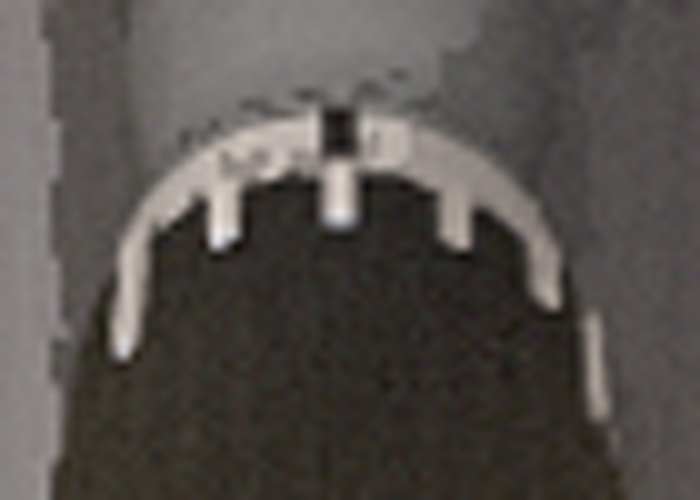

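View pics/w13b.png

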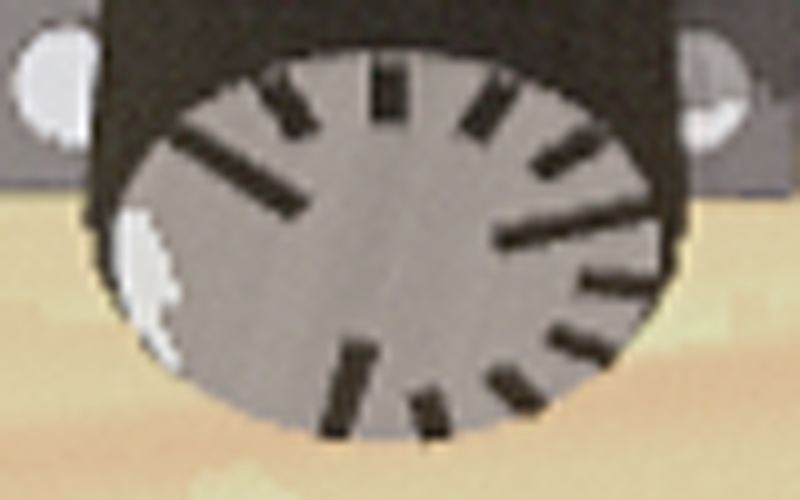

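Run:
```python
from h import *
ps=np.radians(-6.4);hx=np.array([np.cos(ps),np.sin(ps),0]);c,s=np.cos(np.radians(35)),np.sin(np.radians(35));a=-s*hx+np.array([0,0,c]);u=c*hx+np.array([0,0,s])
cap=np.array([.57279,.12884,.16893])
# w8 reconstructed camera
w=r.snapshot("wrist");st=r.get_state()
Mn=Ro.from_quat(st["eef_rot"]).as_matrix();Rc=np.array(w["R"])@Mn;tc=np.array(w["t"])+np.array(w["R"])@st["tool_pos"]
M=Ro.from_quat([.472,-.527,.527,-.472]).as_matrix()
w8=dict(w);w8["R"]=Rc@M.T;w8["t"]=tc-w8["R"]@np.array([.5805,.1277,.146])
print("w8 pred out: rim, rim18, indexend",[((proj(w8,X)[0]-[195,165])*5+2).round(0) for X in (cap-.04*a+.02*u,cap-.04*a+.018*u,cap-.052*a+.018*u,cap+.0186*u)])
# fixed cameras: sleeve shift
for nm,old,cr,sc in [("top","top0.png",0,0),("scene","scene0.png",0,0)]:
    S=r.snapshot(nm);o=cv2.cvtColor(cv2.imread("pics/"+old),cv2.COLOR_BGR2GRAY);n=cv2.cvtColor(S["frame"],cv2.COLOR_RGB2GRAY)
    p=proj(S,[cap,cap-.006*a]);print(nm,"expected shift",p[1]-p[0])
    x,y=p[0].round().astype(int)
    t=o[y-12:y+13,x-12:x+13]; 
    for q in ("end_cap","sleeve_axis"): pass
    reg=[d for d in r.trace(nm,"end_cap")]
    print([(np.round(d["centre"],1),round(d["p"],2)) for d in reg])
    v=np.hstack([cv2.resize(i[y-25:y+25,x-25:x+25],None,fx=8,fy=8,interpolation=cv2.INTER_CUBIC) for i in (o,n)])
    cv2.imwrite(f"pics/cmp_{nm}.png",v)
```

```text
w8 pred out: rim, rim18, indexend [array([294., 169.]), array([293., 182.]), array([293.,  86.]), array([294., 581.])]
top expected shift [ 0.45083945 -0.85748365]
[(array([237.9, 281.4]), 0.86), (array([249.8, 199.6]), 0.67), (array([161.6, 211.5]), 0.63)]
scene expected shift [0.68784835 2.17313825]
[(array([171.2, 305.9]), 0.74), (array([168.5, 194.1]), 0.73), (array([275.4, 183.7]), 0.67), (array([125.7, 245.7]), 0.62), (array([171.7, 307.4]), 0.24)]
```

View pics/cmp_scene.png

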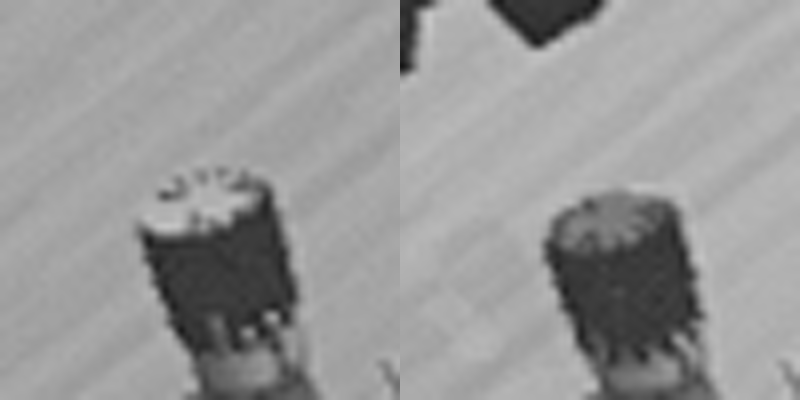

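View pics/cmp_top.png

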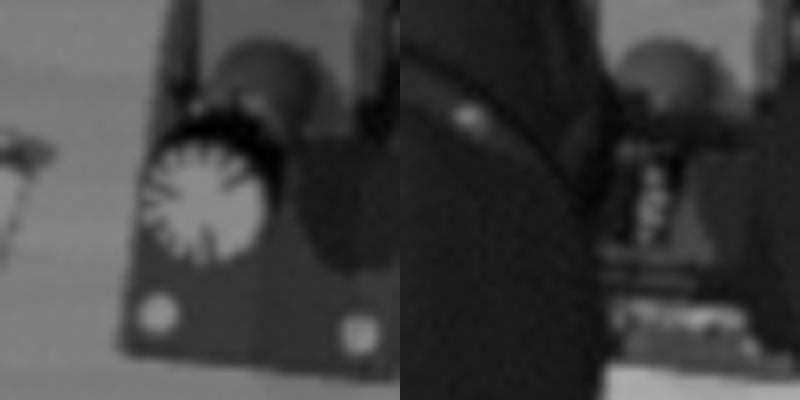

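Run:
```python
from h import *
S=snap("scene","s14.png",(130,230,240,370),6)
o=cv2.imread("pics/s9.png",0);n=cv2.imread("pics/s14.png",0)
cap=np.array([.57279,.12884,.16893])
ps=np.radians(-6.4);hx=np.array([np.cos(ps),np.sin(ps),0]);a=-np.sin(np.radians(35))*hx+np.array([0,0,np.cos(np.radians(35))])
P=(proj(S,[cap,cap-.04*a])-[240,130])*6;print(P,6*(proj(S,cap-.006*a)-proj(S,cap)))
for (y0,y1,x0,x1) in [(195,320,325,450),(200,300,325,450),(185,330,315,455),(380,560,400,600)]:
    t=o[y0:y1,x0:x1];m=cv2.matchTemplate(n[y0-30:y1+30,x0-30:x1+30],t,cv2.TM_CCOEFF_NORMED);_,v,_,l=cv2.minMaxLoc(m);print(l[0]-30,l[1]-30,round(v,3))
```

```text
[[373.00806226 211.20990586]
 [400.02153444 296.71424273]] [[ 4.12709011 13.03882952]]
3 10 0.963
3 9 0.97
2 9 0.945
0 0 0.983
```

View pics/s14.png

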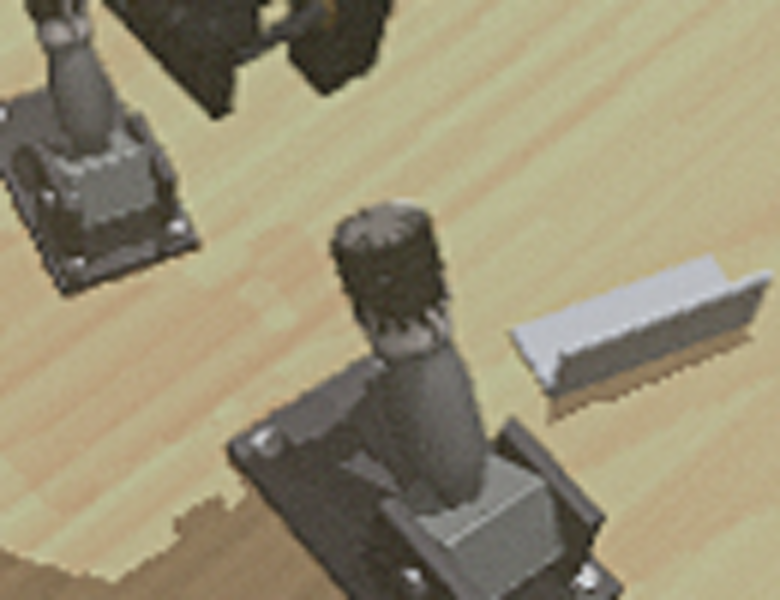

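The image estimates of depth scatter between 4.4 and 6 mm. There's plenty of time, so I'll press again to confirm the stop.

```bash
python3 -m inch '0 13 6 0; 0 27 12 0; 0 44 24 0; 0 52 29.3 0; 0 55 31.5 0; 0 55 31.5 0; 0 57 33 0; 0 57 33 0'; python3 -c "
from h import *
s=r.get_state();print(s['contact_force'],s['tool_pos'])"; python3 -m inch '0 1.5 1 0; 0 3 2 0; 0 3 2 0'; python3 -m inch '0 1 0.7 0; 0 1 0.7 0;0 1 0.7 0'
python3 - <<'E'
from h import *
st=r.get_state();print(st["tool_pos"],st["contact_force"])
E
```

```text
clock: 20.15
tool_pos: [0.5675, 0.1299, 0.1714]
eef_rot: [-0.473, 0.527, -0.526, 0.472]
contact_force: [-4.3, -0.9, 4.1]
opening: 0.005
[-4.31249063 -0.90975296  4.05590823] [0.56752081 0.1299249  0.17141455]
clock: 20.45
tool_pos: [0.5678, 0.13, 0.1706]
eef_rot: [-0.473, 0.527, -0.525, 0.471]
contact_force: [-12.4, -0.8, 24.3]
opening: 0.006
clock: 20.75
tool_pos: [0.5678, 0.13, 0.1705]
eef_rot: [-0.474, 0.528, -0.525, 0.471]
contact_force: [-15.2, -1.1, 31.0]
opening: 0.009
[0.56784796 0.13000098 0.17045573] [-15.21819715  -1.07338716  31.00012883]
```

The stop is in the same place: force rises at once and there's no further travel. I'll retreat and do a final check.

```bash
python3 -m inch '0 -3 -2 0; 0 -8 -5.7 0; 0 -16 -11 0; 0 -33 -23 0; 0 -60 -35 0; 0 -100 -35 0; 0 -100 -35 0; 0 -100 -35 0; 0 -100 -35 0'
python3 - <<'E'
from h import *
st=r.get_state();print(st["clock"],st["tool_pos"],st["contact_force"])
w=snap("wrist","w15.png",(80,200,200,310),7);np.savez("w15.npz",**w)
S=snap("scene","s15.png",(145,195,280,330),14)
E
```

```text
clock: 21.65
tool_pos: [0.5361, 0.1333, 0.266]
eef_rot: [-0.473, 0.526, -0.526, 0.472]
contact_force: [-0.6, -0.3, -0.8]
opening: 0.009
21.65 [0.53612582 0.13325369 0.26599355] [-0.63406834 -0.26460359 -0.81426028]
```

View pics/w15.png

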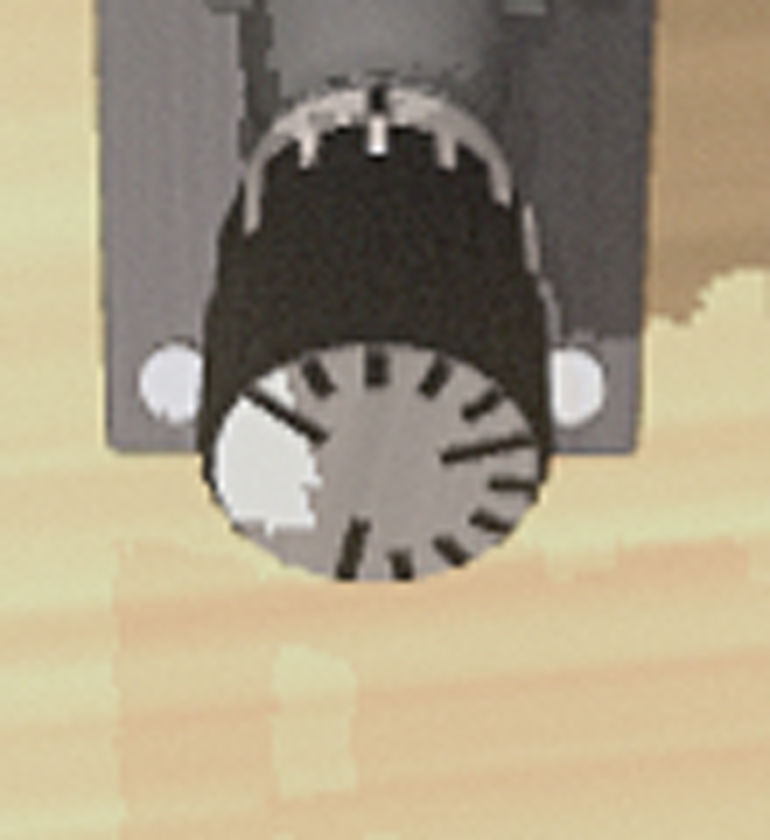

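View pics/s15.png

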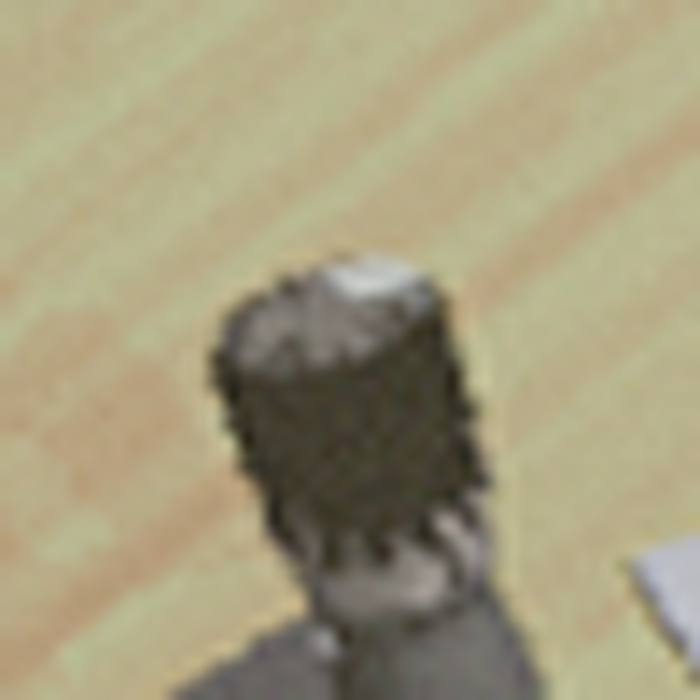

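Run:
```python
from h import *
w=dict(np.load("w15.npz"));S=r.snapshot("scene")
X,e=tri([ray(w,(80+(461-3)/7,200+(376-3)/7)),ray(S,(145+(313-7)/14,280+(333-7)/14))])
ps=np.radians(-6.4);hx=np.array([np.cos(ps),np.sin(ps),0]);a=-np.sin(np.radians(35))*hx+np.array([0,0,np.cos(np.radians(35))])
print(X,e,"pushed mm",-1000*(X-np.array([.57279,.12884,.16893]))@a)
r.finish_job()
```

```text
[0.57705227 0.12870383 0.16674839] [np.float64(6.134265274900556e-05), np.float64(6.13426527487451e-05)] pushed mm 4.225277254913305
the job is handed in; nothing more can be done
```

I turned the sleeve from 2 to 8 and pressed it against a hard stop. I then handed the job in at about 22 s, but the checks don't settle whether it is fully home.

**Turning:** The tool could only yaw about the vertical. I gripped the sleeve across the lean plane and turned it in three 60° strokes, letting go after each one. It clicked from 2 to 4, 6 and 8. After the last stroke, with the sleeve still out and released, the wrist picture showed the line for 8 opposite the index. The long 10 line was two to the left and the long 5 line three to the right.

**Pressing:** I pressed the end cap with closed fingers along the axis, then lifted away and pressed a second time. Both presses ended at the same stop, at a little over 30 N. The wrist force never went above about 35 N.

**Last checks:**
- **Value:** The line for 8 was still opposite the index line in the final picture.
- **Depth:** This is where the checks disagree; at least 4.5 mm is needed:

| Check | Depth pressed in |
|---|---|
| Fingertip travel (upper bound, first contact not seen exactly) | about 6 mm |
| Shift of the cap in the scene camera since the start | about 6 mm |
| Cap centre in the wrist picture | 5.4 mm |
| Image match in the scene camera | 4.4 mm |
| Visible length of the index line | 4.0–4.4 mm |
| Final two-view measurement | 4.2 mm |

- **Why I think it is home:** The picture-based figures are only good to about 1–2 mm. I relied on the sleeve meeting the same hard stop twice while in a detent. The final 4.2 mm came out of the same script that handed the job in, so I could not act on it.
- **Robot and loose parts:** The arm was clear of everything, with a contact force of about 1 N, which is the usual noise. I saw no contact with the tape roll or the offcut, though I did not measure their positions.

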